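Knock a collar out of its pocket and store it on a spindle

ROBOT

A 6-joint arm with a two-finger parallel gripper is mounted at the origin on the work surface. World frame = base frame: x ahead of the robot, y to its left, z up, the work surface at z = 0. Lengths are in mm, angles in rad, forces in N, time in s.
With the tool pointing down it reaches from about 250 to 775 mm from the base axis. Payload 4 kg.
Tool frame: the origin (TCP) lies between the finger pads; the fingertips stand 11 mm ahead of it and the grasp point (between the pads) lies 8 mm behind it; z points along the fingers, x is the direction in which the jaws open and shut, and the axes are right-handed (so a half turn about z gives the same grasp; the last joint's range is limited). The gripper opens to 94 mm and grips with 3 to 60 N. Pads are 16 mm wide; open, the fingers measure 119 mm over their backs; the gripper's body (75 mm by 177 mm) begins 78 mm behind the grasp point.
Start: joints at [-1.215, 0.087, 1.371, -0, 1.684, -0.103], TCP at [243.58, -493.141, 216.506] pointing down, gripper open.
Joint ranges: [-3.1, 3.1], [-0.76, 2.03], [0.27, 2.55], [-1.08, 4.22], [0.17, 2.65], [-2.57, 2.57]. Speed limits (rad/s): [2.79, 2.79, 3.14, 3.14, 3.14, 3.14].

INTERFACE

Orientations are given as a unit quaternion [x, y, z, w].
In Python, from workcell import arm gives the robot as it stands.
- The arm moves only by the tool servo_tool, never from a script. Its argument "commands" is one flat list of numbers, 5 for each row, row after row: the shift along the world's x, y, z in m, then the turn about the world's z in degrees, then the closure, from -1 (fully open) to 1 (shut), so that 0 is half open. A call has 1 to 12 rows; each row shifts and turns the commanded pose from where the row before left it; what a row does not reach is not made up. A row lasts 1/10 s, in which the tool goes at most 50 mm and 8.59 degrees, less where a joint would pass 70% of its speed; a pose out of reach is approached as far as the arm can. A call is refused whole if a number of a shift passes 0.05 or a number of a turn 8.59, either way. A call with a gripper value outside its range is refused whole. The fingers move at their own pace and stop on an object; "squeeze" is the grip in N (left out, the last holds). Time passes only in rows, so rows that do not move let the fingers close. It gives the time, the measured TCP pose, the force and the opening at its end, in the units of the state.
- arm.state(): the state, without advancing time (a new reading comes with each control period).
- arm.get_image(name): name is "scene" or "top" or "wrist"; returns a dict with "img" (384x512x3 uint8, blue, green, red), "z_map" (384x512 float32, mm along the optical axis (not along the pixel's ray), 0 where there is no reading), "vfov" (degrees; the focal length in pixels is half the picture's height over the tangent of half this angle, whatever the lens; pixels are square), "cx", "cy" (the principal point, pixels), "position" and "orientation" of the camera in the world; the wrist camera has in their place "hand_eye" (4x4, takes a point from camera to tool coordinates, whose origin is the TCP and whose axes are the tool frame's). Camera axes: x right, y down, z forward; pixel columns grow to the right and rows downward; lengths in mm; the calibration is good to about 2 mm. A picture is of the moment at which its call begins: read the wrist's pose just before it.
- arm.hand_in(): hands the job in, once; it reports no verdict.
The state is a dict: "clock": time; "joint_pos": joint angles; "joint_vel": joint speeds; "effort": joint torques, N m; "tcp_pos": TCP position; "ee_rot": TCP orientation; "ft_force": force on the tool from outside, world axes, zero at the start; "wrist_torque": the same for the moment, N m; "grip_width": finger opening in mm.
Only numpy, scipy, OpenCV 4.12 (cv2) and the standard library are available. Lean on these libraries where they do the work, as an engineer would, in place of code of your own. Each camera call takes 0.05 s, during which the arm holds its last target. There are 200 camera calls.

TASK

Press the round screw head on the tail of the knock-out lever down until the lever is fully home against its stop, so that its other end lifts the steel collar out of the pocket; press gently, by feel, because the lever must not be forced against its stop. Then take the collar out and slide it onto the stout spindle of the wooden storage board, seated flat on the board and let go, without dropping or ramming it down. Leave everything else lying as it is.

Things in the scene. Friction and masses are not known exactly. Their poses are not given: they have to be found in the camera images.
- fixture: Knock-out fixture, fixed: steel base 260 x 90 x 8 mm, a lever along its x axis pivoted at its middle, 24 mm up. Origin: centre of the underside, z up; x runs from the pocket (x = -85 mm) to the lever's tail (x = +85 mm). Pocket: round wall, 53 mm inside, up to 77 mm outside, rim 53 mm and floor 17 mm above the bench. Over 25 N of finger force damages it or its lever.
- pocket (a point): Centre of the pocket's mouth, level with its rim, 53 mm above the bench; axes as the fixture's.
- lever (a joint): Lever angle, rad: 0 to 0.003 at the start (tail up, nose under the collar), 0.295 fully home (tail on its stop, collar raised about 23 mm); 0.275 and over counts as home. Stiff dry friction: it stays where it is left, even under the collar. It takes about 5 to 10 N on the screw head to move it; at the stop the force climbs steeply, some 10 to 30 N per mm.
- tail (a point): Middle of the top of the lever's tail plate (34 x 30 mm); moves with the lever (40 mm above the bench at first, 15 mm when home). On it stands the adjusting screw: flat round steel head, 24 mm across, its top 14 to 30 mm above this point, set differently each time and not measured. A finger pressing straight down at x = +84 mm of the fixture stays on the head all the way.
- collar: Loose plain steel ring, outside diameter 50 mm, bore 24 mm, 36 mm tall, 0.2 to 0.4 kg. Origin: centre of its underside; z is its bore's axis. It starts in the pocket with its top level with the pocket's rim, so its sides cannot be gripped; with the lever home about 23 mm of it stand above the rim, and it stands nearly upright.
- board: Wooden storage board, fixed, 190 x 100 x 12 mm. Origin: centre of the underside, on the bench; z up, x along the long side. Stout steel spindle at its centre; a thin spindle (8 mm across, 28 mm tall) at x = +75 mm carries the small spacer.
- spindle (a point): Foot of the stout spindle, on the board's top face, 12 mm above the bench. The spindle is 16 mm across and stands 51 mm above this point, the top 9 mm tapering to 8 mm.
- spacer: Small loose steel ring, 26 mm across, 10 mm tall, on the thin spindle; to be left alone. Origin: centre of its underside.
- tin: Bystander, loose, to be left alone: a round steel tin, 76 mm across and 100 mm tall.
- wrench: Bystander, loose, to be left alone: an open wrench, about 170 mm long, lying flat.
- brush: Bystander, loose, to be left alone: a brush lying flat.
- oil: Bystander, loose, to be left alone: a black bottle, 54 mm across and 130 mm tall.
- jar: Bystander, loose, to be left alone: a glass jar, 66 mm across and 85 mm tall.
- screwdriver: Bystander, loose, to be left alone: a screwdriver lying flat.
- basket: Bystander, loose, to be left alone: an open red plastic basket of odd fittings, 130 x 200 x 55 mm.

How it is judged:
By the outcome, as a careful person would: the job done as asked, in the order asked, and still so for the second after the job is handed in, with the robot touching nothing.
It also fails if it takes over 72 s, if anything falls off the work surface, if the arm or the gripper's body presses on something with over 40 N, if the wrist force passes 120 N, or if a joint passes its speed limit or range.

## Working session

There is one attempt and no reset: what is moved stays moved. The work goes in short steps, Python scripts to look and compute and a tool call to move; the robot and the scene stay as the last step left them, time stands still between calls to the robot, and variables do not carry over. Pictures are saved under pics/ and viewed, about 8 in all and at most 12, crops included, and the job is handed in when it is done.

Besides the shell and the picture viewer there is one more tool, called after "Request:" by a JSON object that holds its "api" and its "payload", one argument or row to a line. servo_tool: Moves the arm, as the interface text tells. Its arguments: {"type":"object","properties":{"commands":{"type":"array"},"squeeze":{"type":"number"}},"required":["commands"]}

```bash
mkdir -p pics; cat > h.py <<'E'
import numpy as np, cv2
from scipy.spatial.transform import Rotation as R
from workcell import arm
def cam(name):
    s=arm.state(); d=arm.get_image(name)
    f=d["img"].shape[0]/2/np.tan(np.radians(d["vfov"])/2)
    if name=="wrist":
        T=np.eye(4);T[:3,:3]=R.from_quat(s["ee_rot"]).as_matrix();T[:3,3]=s["tcp_pos"]
        M=T@np.array(d["hand_eye"])
    else:
        M=np.eye(4);M[:3,:3]=R.from_quat(d["orientation"]).as_matrix();M[:3,3]=d["position"]
    return d,f,M
def cloud(d,f,M):
    z=d["z_map"];v,u=np.mgrid[:z.shape[0],:z.shape[1]]
    P=np.stack([(u-d["cx"])*z/f,(v-d["cy"])*z/f,z],-1)
    W=P@M[:3,:3].T+M[:3,3]; W[z==0]=np.nan
    return W
def onplane(d,f,M,uv,h):
    uv=np.atleast_2d(uv).astype(float)
    r=np.c_[(uv[:,0]-d["cx"])/f,(uv[:,1]-d["cy"])/f,np.ones(len(uv))]@M[:3,:3].T
    o=M[:3,3]; return o+r*((h-o[2])/r[:,2])[:,None]
E
python3 - <<'E'
from h import *
for n in["scene","top"]:
    d,f,M=cam(n); cv2.imwrite(f"pics/{n}0.png",d["img"] if n=="scene" else cv2.resize(d["img"],(800,600)))
    print(n,f,M[:3,3].round(),M[:3,2].round(2)); np.save(n+"0.npy",cloud(d,f,M).astype(np.float32))
s=arm.state();print({k:np.round(v,3) for k,v in s.items()})
E
```

```text
scene 392.02024237763135 [1385.  405.  804.] [-0.7  -0.36 -0.61]
top 482.0027567044116 [ 246.    2. 1513.] [ 0.18 -0.   -0.98]
{'clock': np.float64(0.1), 'joint_pos': array([-1.215,  0.088,  1.372, -0.   ,  1.684, -0.103]), 'joint_vel': array([ 0.001, -0.002, -0.002, -0.002,  0.   , -0.   ]), 'effort': array([ 3.0000e-03, -3.4125e+01, -3.0330e+01,  7.2000e-02,  3.0000e-02,
       -0.0000e+00]), 'tcp_pos': array([ 243.4  , -492.682,  215.41 ]), 'ee_rot': array([ 0.849, -0.528, -0.001, -0.001]), 'ft_force': array([-0.053,  0.079,  0.131]), 'wrist_torque': array([-0.056,  0.02 , -0.035]), 'grip_width': np.float64(93.859)}
```

View pics/top0.png

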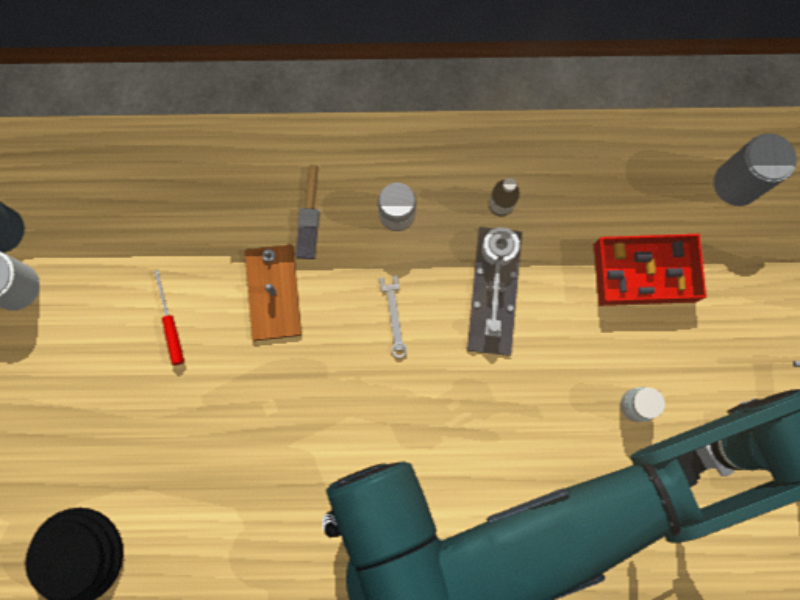

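View pics/scene0.png

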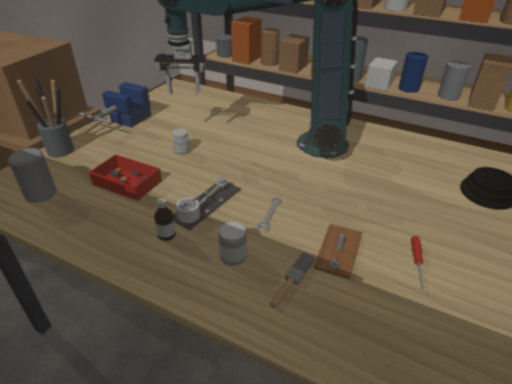

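The top view (800x600) shows the pocket and collar at about (500,243), the lever tail and screw at (493,327), the stout spindle at (270,288) and the spacer at (268,255). The oil bottle stands beyond the pocket, and the wrench and basket lie to the sides. The scene view agrees.

```bash
python3 - <<'E'
from h import *
d,f,M=cam("top"); W=cloud(d,f,M); k=1/1.5625
for n,(u,v),h in[("collar",(500,243),53),("tail",(493,325),60),("board",(273,293),12),("spindletip",(270,287),63),("spacer",(268,255),22),("oil",(509,187),130),("basket",(650,270),0),("wr",(398,350),0),("tin",(397,193),100)]:
    print(n,onplane(d,f,M,(u*k,v*k),h)[0].round(1),W[int(v*k),int(u*k)].round(1))
# board, fixture masks
g=d["img"]; hsv=cv2.cvtColor(g,cv2.COLOR_BGR2HSV)
m=cv2.inRange(hsv[150:225,155:196],(3,120,60),(13,255,220));c=max(cv2.findContours(m,0,2)[0],key=cv2.contourArea)
p=cv2.boxPoints(cv2.minAreaRect(c))+[155,150]; q=onplane(d,f,M,p,12);print("board",q.round(1),q.mean(0).round(1))
m=cv2.inRange(hsv[145:230,298:336],(0,0,0),(179,90,95));cs=cv2.findContours(m,0,2)[0]
p=cv2.boxPoints(cv2.minAreaRect(np.vstack([c for c in cs if len(c)>8])))+[298,145]; q=onplane(d,f,M,p,8);print("fix",q.round(1),q.mean(0).round(1))
E
```

```text
collar [ 642.2 -210.9   53. ] [ 653.1 -215.9   19.4]
tail [ 475.1 -189.7   60. ] [ 475.9 -188.7   55.5]
board [555.  248.8  12. ] [552.8 248.   30.7]
spindletip [556.6 246.5  63. ] [559.7 249.7  58.6]
spacer [632.1 258.5  22. ] [629.9 258.3  33. ]
oil [ 732.4 -221.4  130. ] [ 734.2 -219.1  131. ]
basket [ 594.7 -525.9    0. ] [ 591.  -516.6   27.1]
wr [436.2  -3.6   0. ] [ 4.362e+02 -1.300e+00  2.000e-01]
tin [733.7  -5.9 100. ] [735.1  -5.6 100.7]
board [[648.3 309.1  12. ]
 [656.3 211.6  12. ]
 [467.4 192.5  12. ]
 [459.8 287.9  12. ]] [558.  250.3  12. ]
fix [[ 432.7 -142.1    8. ]
 [ 689.4 -173.4    8. ]
 [ 679.8 -261.6    8. ]
 [ 423.6 -227.6    8. ]] [ 556.4 -201.2    8. ]
```

Request:
{"api": "servo_tool", "payload": {
  "commands": [0.03,0.038,0,-4,1,0.03,0.038,0,-4,1,0.03,0.038,0,-4,1,0.03,0.038,0,-4,1,0.03,0.038,0,-4,1,0.03,0.038,0,-4,1,0.03,0.038,0,-4,1,0.02,0.03,0,-4,1,0,0,0,0,1,0,0,0,0,1,0,0,0,0,1],
  "squeeze": 10
}}

```text
clock: 1.25
tcp_pos: [473.0, -198.0, 216.2]
ee_rot: [-0.671, 0.742, 0.0, -0.0]
ft_force: [-0.4, -0.2, -0.5]
grip_width: 9.6
```

```bash
python3 - <<'E'
from h import *
d,f,M=cam("wrist"); s=arm.state();print(s["tcp_pos"].round(1) if hasattr(s["tcp_pos"],'round') else s["tcp_pos"],s["grip_width"],M[:3,3].round(),M[:3,2].round(2))
cv2.imwrite("pics/w1.png",d["img"]); np.save("w1.npy",cloud(d,f,M))
W=cloud(d,f,M)
sel=(W[...,2]>52)&(W[...,2]<80)&(np.hypot(W[...,0]-473,W[...,1]+191)<35)
if sel.sum(): 
  print(sel.sum(),np.median(W[sel],0),np.percentile(W[sel][:,2],[5,50,95]))
  print((W[sel].min(0)+W[sel].max(0))/2)
E
```

```text
[ 472.9 -198.2  216.3] 5.111427543566209 [ 545. -205.  384.] [-0.25  0.02 -0.97]
297 [ 475.70659225 -190.38994917   54.92485229] [53.05034699 54.92485229 56.74379688]
[ 475.40793929 -190.53332665   54.95166288]
```

View pics/w1.png

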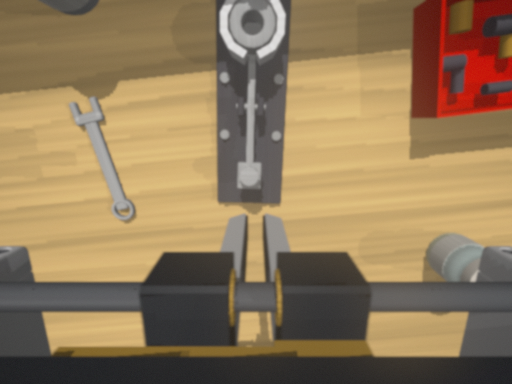

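The wrist view shows the pocket and collar at (252,20), the lever running straight down the picture and the tail plate with its screw head at (249,173). Next I'll refine the axis.

```bash
python3 - <<'E'
from h import *
W=np.load("w1.npy")
d,f,M=cam("wrist");g=d["img"];hsv=cv2.cvtColor(g,cv2.COLOR_BGR2HSV)
m=cv2.inRange(hsv,(0,0,0),(179,100,100));m[:60]=0;m[206:]=0;m[:,:195]=0;m[:,310:]=0
c=max(cv2.findContours(m,0,2)[0],key=cv2.contourArea)
p=c[:,0].astype(float);L=[];Rr=[]
for v in range(65,195,5):
    r=np.where(m[v])[0];L.append((r.min(),v));Rr.append((r.max()+1,v))
a=onplane(d,f,M,L,8);b=onplane(d,f,M,Rr,8);mid=(a+b)/2
k=np.polyfit(mid[:,0],mid[:,1],1);print("axis slope",k[0],np.degrees(np.arctan(k[0])),"y at 640,475",np.polyval(k,[640,475]),"width",np.abs(a-b)[:,1].mean())
print("front edge x", onplane(d,f,M,(250,np.where(m[:,228])[0].max()+1),8))
# wall ring: bright
z=W[...,2]; s=(z>44)&(z<62)&(np.hypot(W[...,0]-641,W[...,1]+211)<45)
print("rim pts",W[s].mean(0),W[s].min(0),W[s].max(0))
# bore dark in gray
gray=cv2.cvtColor(g,cv2.COLOR_BGR2GRAY)
print(gray[20,210:295]);print(gray[0:65,252])
print(gray[150:200:1,249]);print(gray[173,230:270])
E
```

```text
axis slope -0.12009697715679057 -6.848250855487734 y at 640,475 [-211.12846413 -191.3124629 ] width 82.13542765969275
front edge x [[ 435.94635396 -187.82729509    8.        ]]
rim pts [ 637.4375596  -211.33670288   52.22880543] [ 605.19640511 -246.55803888   44.0166083 ] [ 664.94498977 -176.87300406   55.60574692]
[112 113 111 110 105  90  75  72 106 159 200 216 220 221 220 216 195 155
 127 138 159 166 169 169 171 170 168 167 166 153 129 103  85  79  77  76
  73  75  75  75  75  76  74  77  79  78  81  82  84  84  86  89 104 134
 157 167 171 171 171 171 168 166 164 155 137 127 147 187 212 217 218 218
 216 205 168 117  82  74  76  86 103 115 119 117 119]
[115 115 115 115 117 116 118 117 114 103  89  81  80  79  79  80  78  78
  79  77  74  76  85  95 101 102  99 100 100 101 101 100  99 103 120 151
 172 174 173 170 169 168 165 164 164 161 149 128 100  84  79  81  80  83
  89 100 103 108 106 103 102 102 104 107 110]
[172 172 173 173 171 171 172 170 171 172 172 170 170 171 169 167 172 174
 177 177 177 180 182 182 178 175 176 176 176 175 172 173 175 173 168 153
 131 115 100  87  76  75  75  74  75  77  76  75  74  76]
[ 90  91  90  91  90  94 110 136 155 166 173 179 182 182 183 182 181 182
 182 182 181 182 181 180 180 180 176 171 166 154 133 111  99  94  92  93
  94  95  94  95]
```

```bash
python3 - <<'E'
from h import *
d,f,M=cam("wrist")
for n,uv,h in[("boreL",(240.5,22),53),("boreR",(262.8,22),53),("boreT",(252,9.5),53),("boreB",(252,34.5),53),("outerB",(252,47.5),53),("edge",(249,202),8),("headL",(236.5,173),55),("headR",(260.5,173),55)]:
    print(n,onplane(d,f,M,uv,h)[0].round(1))
E
```

```text
boreL [ 642.5 -200.5   53. ]
boreR [ 640.1 -224.1   53. ]
boreT [ 653.  -213.9   53. ]
boreB [ 629.4 -211.4   53. ]
outerB [ 616.7 -210.1   53. ]
edge [ 428.8 -185.7    8. ]
headL [ 481.1 -177.2   55. ]
headR [ 478.1 -205.9   55. ]
```

Request:
{"api": "servo_tool", "payload": {
  "commands": [0.001,0.0065,-0.035,0,1,0,0,-0.035,0,1,0,0,-0.035,0,1,0,0,-0.03,0,1,0,0,0,0,1,0,0,0,0,1,0,0,0,0,1]
}}

```text
clock: 2.1
tcp_pos: [475.8, -191.8, 84.0]
ee_rot: [-0.671, 0.742, -0.002, 0.001]
ft_force: [0.5, 0.0, 0.8]
grip_width: 0.5
```

```bash
python3 - <<'E'
from h import *
s=arm.state();print({k:np.round(s[k],2) for k in["tcp_pos","ft_force","grip_width","joint_pos"]})
E
```

```text
{'tcp_pos': array([ 475.83, -191.83,   83.95]), 'ft_force': array([0.46, 0.04, 0.82]), 'grip_width': np.float64(0.52), 'joint_pos': array([-0.49,  0.07,  1.66, -0.  ,  1.41,  1.18])}
```

Request:
{"api": "servo_tool", "payload": {
  "commands": [-0.002,0,-0.004,0,1,0,0,-0.003,0,1,0,0,0,0,1,0,0,0,0,1]
}}

```text
clock: 2.5
tcp_pos: [472.7, -190.6, 74.7]
ee_rot: [-0.671, 0.741, -0.0, 0.0]
ft_force: [0.1, 0.1, 0.8]
grip_width: 0.5
```

Request:
{"api": "servo_tool", "payload": {
  "commands": [0,0,-0.002,0,1,0,0,-0.002,0,1,0,0,0,0,1,0,0,0,0,1]
}}

```text
clock: 2.9
tcp_pos: [472.5, -190.6, 70.3]
ee_rot: [-0.671, 0.741, 0.0, -0.0]
ft_force: [0.1, 0.9, -0.0]
grip_width: 0.7
```

Request:
{"api": "servo_tool", "payload": {
  "commands": [0.001,0,-0.001,0,1,0,0,-0.001,0,1,0,0,0,0,1,0,0,0,0,1]
}}

```text
clock: 3.3
tcp_pos: [473.6, -190.6, 68.4]
ee_rot: [-0.671, 0.741, 0.0, -0.0]
ft_force: [-0.1, -0.3, 0.1]
grip_width: 0.3
```

Request:
{"api": "servo_tool", "payload": {
  "commands": [0,0,-0.001,0,1,0,0,-0.001,0,1,0,0,0,0,1]
}}

```text
clock: 3.6
tcp_pos: [473.6, -190.7, 67.0]
ee_rot: [-0.671, 0.741, -0.0, -0.0]
ft_force: [-0.8, 1.0, 4.2]
grip_width: 0.2
```

Request:
{"api": "servo_tool", "payload": {
  "commands": [0,0,-0.001,0,1,0,0,-0.001,0,1,0,0,0,0,1]
}}

```text
clock: 3.9
tcp_pos: [473.5, -190.8, 65.1]
ee_rot: [-0.671, 0.741, -0.0, -0.0]
ft_force: [-2.6, 0.3, 4.8]
grip_width: 0.6
```

Request:
{"api": "servo_tool", "payload": {
  "commands": [0,0,-0.0015,0,1,0,0,-0.0015,0,1,0,0,-0.0015,0,1,0,0,-0.0015,0,1,0,0,-0.0015,0,1,0,0,-0.0015,0,1,0,0,0,0,1]
}}

```text
clock: 4.6
tcp_pos: [473.3, -191.0, 56.1]
ee_rot: [-0.671, 0.741, -0.0, -0.0]
ft_force: [-2.2, 0.0, 5.9]
grip_width: 0.2
```

Request:
{"api": "servo_tool", "payload": {
  "commands": [0,0,-0.001,0,1,0,0,-0.001,0,1,0,0,-0.001,0,1,0,0,-0.001,0,1,0,0,-0.001,0,1,0,0,-0.001,0,1,0,0,0,0,1]
}}

```text
clock: 5.3
tcp_pos: [473.4, -191.0, 50.4]
ee_rot: [-0.671, 0.741, -0.0, -0.0]
ft_force: [-2.7, 0.0, 6.4]
grip_width: 0.2
```

Request:
{"api": "servo_tool", "payload": {
  "commands": [0,0,-0.001,0,1,0,0,-0.001,0,1,0,0,-0.001,0,1,0,0,-0.001,0,1,0,0,0,0,1]
}}

```text
clock: 5.8
tcp_pos: [473.5, -191.0, 46.4]
ee_rot: [-0.671, 0.741, -0.0, -0.0]
ft_force: [-3.2, -0.1, 7.3]
grip_width: 0.6
```

Request:
{"api": "servo_tool", "payload": {
  "commands": [0,0,-0.0005,0,1,0,0,-0.0005,0,1,0,0,0,0,1]
}}

```text
clock: 6.1
tcp_pos: [473.4, -191.0, 45.4]
ee_rot: [-0.671, 0.741, -0.0, -0.0]
ft_force: [-3.4, 0.6, 7.1]
grip_width: 0.2
```

Request:
{"api": "servo_tool", "payload": {
  "commands": [0,0,-0.0005,0,1,0,0,-0.0005,0,1,0,0,0,0,1]
}}

```text
clock: 6.4
tcp_pos: [473.2, -191.0, 44.4]
ee_rot: [-0.671, 0.741, -0.0, -0.001]
ft_force: [-3.3, -0.1, 7.0]
grip_width: 0.6
```

Request:
{"api": "servo_tool", "payload": {
  "commands": [0,0,-0.0005,0,1,0,0,-0.0005,0,1,0,0,0,0,1]
}}

```text
clock: 6.7
tcp_pos: [473.1, -191.0, 43.3]
ee_rot: [-0.671, 0.741, -0.0, -0.001]
ft_force: [-3.7, 1.7, 6.8]
grip_width: 0.5
```

Request:
{"api": "servo_tool", "payload": {
  "commands": [0,0,-0.0005,0,1,0,0,0,0,1]
}}

```text
clock: 6.9
tcp_pos: [473.1, -191.0, 42.8]
ee_rot: [-0.671, 0.741, 0.0, -0.001]
ft_force: [-4.0, -0.5, 7.0]
grip_width: 0.7
```

Request:
{"api": "servo_tool", "payload": {
  "commands": [0,0,-0.0005,0,1,0,0,0,0,1]
}}

```text
clock: 7.1
tcp_pos: [473.0, -191.0, 42.3]
ee_rot: [-0.671, 0.741, 0.0, -0.001]
ft_force: [-3.5, 0.1, 8.4]
grip_width: 0.5
```

Request:
{"api": "servo_tool", "payload": {
  "commands": [0,0,-0.0004,0,1,0,0,0,0,1]
}}

```text
clock: 7.3
tcp_pos: [473.1, -191.0, 42.3]
ee_rot: [-0.671, 0.741, -0.0, -0.001]
ft_force: [-5.3, 0.6, 9.3]
grip_width: 0.4
```

Request:
{"api": "servo_tool", "payload": {
  "commands": [0,0,-0.0004,0,1,0,0,0,0,1]
}}

```text
clock: 7.5
tcp_pos: [473.1, -191.0, 42.2]
ee_rot: [-0.671, 0.741, -0.0, -0.001]
ft_force: [-5.2, 1.7, 11.3]
grip_width: 0.8
```

Request:
{"api": "servo_tool", "payload": {
  "commands": [0,0,-0.0003,0,1,0,0,0,0,1]
}}

```text
clock: 7.7
tcp_pos: [473.1, -191.0, 42.2]
ee_rot: [-0.671, 0.741, -0.0, -0.001]
ft_force: [-6.1, 2.0, 11.1]
grip_width: 0.7
```

The stop is reached: the tip stays at 42.2 mm while the force climbs to about 11 N. I'll back off and look.

Request:
{"api": "servo_tool", "payload": {
  "commands": [0,0,0.005,0,1,0,0,0.03,0,1,0,0,0.045,0,1,0.03,-0.005,0.045,0,-1,0.03,-0.005,0.02,0,-1,0.03,-0.005,0,0,-1,0,0,0,0,-1,0,0,0,0,-1,0,0,0,0,-1,0,0,0,0,-1]
}}

```text
clock: 8.7
tcp_pos: [560.3, -205.0, 181.4]
ee_rot: [-0.671, 0.742, 0.0, -0.0]
ft_force: [-0.4, -0.2, 0.1]
grip_width: 52.9
```

```bash
cat > c.py <<'E'
from h import *
import sys
d,f,M=cam("wrist");s=arm.state();print(np.round(s["tcp_pos"],1),s["grip_width"],np.round(s["ft_force"],1),s["clock"])
cv2.imwrite(f"pics/{sys.argv[1]}.png",d["img"]);W=cloud(d,f,M);np.save("w.npy",W)
s=(W[...,2]>68)&(W[...,2]<90)&(np.hypot(W[...,0]-641,W[...,1]+212)<40)
P=W[s];print(s.sum(),P.mean(0),P.min(0),P.max(0));print("z pct",np.percentile(P[:,2],[5,25,50,75,95]))
A=np.c_[P[:,:2],np.ones(len(P))];print("tilt",np.linalg.lstsq(A,P[:,2],rcond=None)[0])
m=s.astype(np.uint8)*255;c=max(cv2.findContours(m,0,2)[0],key=cv2.contourArea)
(u,v),r=cv2.minEnclosingCircle(c);print((u,v),r,onplane(d,f,M,(u,v),76)[0].round(1))
e=cv2.fitEllipse(cv2.convexHull(c));print(e,onplane(d,f,M,e[0],76)[0].round(1))
T=W[(np.hypot(W[...,0]-473.5,W[...,1]+191)<8)][:,2];print("tail head z",len(T),np.nanmedian(T) if len(T) else 0)
E
python3 c.py w2
```

```text
[ 560.4 -205.1  181.6] 57.43550676231967 [-0.   0.3 -0.1] 8.75
1734 [ 640.15415359 -211.46850549   75.69829157] [ 615.07577142 -235.91186441   68.05222558] [ 664.45297058 -186.88002252   78.24849971]
z pct [74.30449495 75.25645652 75.78674792 76.28398601 76.95608837]
tilt [ 1.73200731e-03 -5.75331744e-04  7.44678753e+01]
(253.0483856201172, 107.11289978027344) 27.19027328491211 [ 640.3 -211.4   76. ]
((253.08221435546875, 107.2575454711914), (52.07241439819336, 54.2384033203125), 179.5073699951172) [ 640.2 -211.5   76. ]
tail head z 127 30.475208822779166
```

View pics/w2.png

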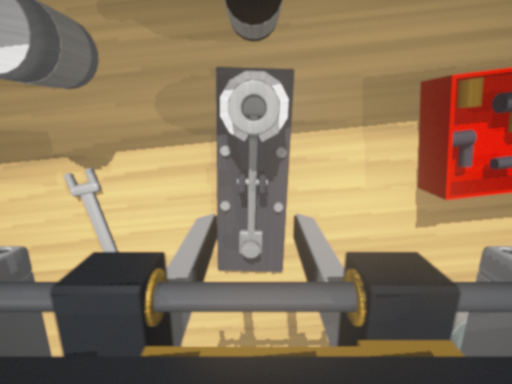

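The collar is up: its top is at z = 75.7 and level, with its centre at (640.2,-211.4), pixel (253,107). The screw head dropped to 30.5, so the lever is home. I'll approach with the jaws open.

Request:
{"api": "servo_tool", "payload": {
  "commands": [0.04,-0.003,0,0,-1,0.04,-0.003,0,-1,-1,0,0,-0.03,0,-1,0,0,-0.03,0,-1,0,0,-0.03,0,-1,0,0,0,0,-1,0,0,0,0,-1,0,0,0,0,-1]
}}

```text
clock: 9.55
tcp_pos: [642.3, -211.8, 94.7]
ee_rot: [-0.664, 0.747, -0.002, 0.001]
ft_force: [0.8, 0.5, 0.1]
grip_width: 94.0
```

Request:
{"api": "servo_tool", "payload": {
  "commands": [-0.001,0,-0.01,0,-1,0,0,-0.01,0,-1,0,0,-0.005,0,-1,0,0,0,0,-1,0,0,0,0,-1]
}}

```text
clock: 10.05
tcp_pos: [640.0, -211.2, 66.4]
ee_rot: [-0.664, 0.747, 0.0, -0.0]
ft_force: [-0.6, -0.1, 0.7]
grip_width: 93.9
```

Request:
{"api": "servo_tool", "payload": {
  "commands": [0,0,0,0,1,0,0,0,0,1,0,0,0,0,1,0,0,0,0,1,0,0,0,0,1,0,0,0,0,1,0,0,0,0,1],
  "squeeze": 22
}}

```text
clock: 10.75
tcp_pos: [640.2, -211.3, 66.9]
ee_rot: [-0.664, 0.747, -0.0, -0.0]
ft_force: [0.1, 0.7, -0.5]
grip_width: 50.2
```

Request:
{"api": "servo_tool", "payload": {
  "commands": [0,0,0.004,0,1,0,0,0.006,0,1,0,0,0.01,0,1,0,0,0,0,1]
}}

```text
clock: 11.15
tcp_pos: [641.2, -211.7, 89.2]
ee_rot: [-0.665, 0.747, -0.002, 0.001]
ft_force: [-0.1, -0.3, -1.9]
grip_width: 50.4
```

Request:
{"api": "servo_tool", "payload": {
  "commands": [0,0,0.03,0,1,0,0,0.04,0,1,-0.01,0.02,0.01,1,1,-0.015,0.04,0,1,1,-0.015,0.04,0,1,1,-0.015,0.04,0,1,1,-0.015,0.04,0,1,1,-0.015,0.04,0,1,1,-0.015,0.04,0,1,1,-0.015,0.04,0,1,1,-0.015,0.04,0,1,1,0,0,0,0,1]
}}

```text
clock: 12.35
tcp_pos: [508.1, 133.4, 167.4]
ee_rot: [0.723, -0.69, -0.001, -0.001]
ft_force: [0.4, -1.0, -2.5]
grip_width: 50.1
```

Request:
{"api": "servo_tool", "payload": {
  "commands": [-0.015,0.04,0,1,1,-0.015,0.04,0,1,1,-0.01,0.04,0,1,1,0,0.02,0,1,1,0,0,0,0,1,0,0,0,0,1,0,0,0,0,1,0,0,0,0,1]
}}

```text
clock: 13.15
tcp_pos: [470.6, 267.5, 166.9]
ee_rot: [0.744, -0.668, 0.0, 0.0]
ft_force: [0.3, 0.8, -2.3]
grip_width: 50.4
```

```bash
python3 - <<'E'
from h import *
d,f,M=cam("wrist");s=arm.state();print(np.round(s["tcp_pos"],1),s["grip_width"],np.round(s["ft_force"],1),s["clock"])
cv2.imwrite("pics/w3.png",d["img"]);W=cloud(d,f,M)
r=np.hypot(W[...,0]-556,W[...,1]-249)
P=W[(W[...,2]>57)&(W[...,2]<68)&(r<25)];print("tip",len(P),P.mean(0) if len(P) else 0)
m=(W[...,2]>22)&(W[...,2]<70)&(r<25);P=W[m];print("sp",len(P),np.median(P,0),P.min(0),P.max(0),np.argwhere(m).mean(0))
E
```

```text
[470.6 267.6 166.9] 50.371081494310296 [-0.2  0.1 -3.2] 13.2
tip 154 [557.98568849 252.88759315  60.92932559]
sp 242 [557.29103232 253.82768584  58.94100057] [550.29470963 245.02527055  22.43138106] [565.49724207 260.41002179  64.6083855 ] [102.40082645 279.23553719]
```

View pics/w3.png

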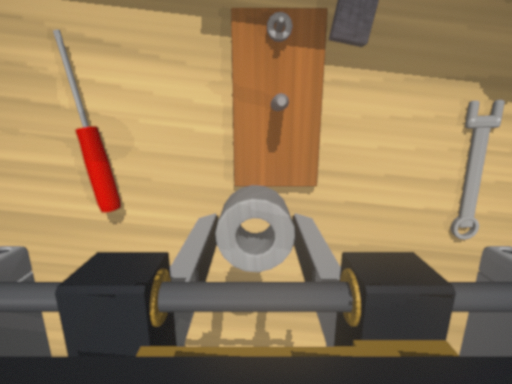

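The collar is held square, with its bore centre at about (257,227). The spindle tip is at (280,101) and the spacer at (279,25), undisturbed. Next I'll measure the spindle and the collar in the hand.

```bash
python3 - <<'E'
from h import *
d,f,M=cam("wrist");g=cv2.cvtColor(d["img"],cv2.COLOR_BGR2GRAY);W=cloud(d,f,M);s=arm.state()["tcp_pos"]
hsv=cv2.cvtColor(d["img"],cv2.COLOR_BGR2HSV)
m=cv2.inRange(hsv[85:125,262:300],(0,0,95),(179,70,255));c=max(cv2.findContours(m,0,2)[0],key=cv2.contourArea);x,y,w,h=cv2.boundingRect(c);print("bbox",x+262,y+85,w,h)
top=onplane(d,f,M,(x+262+w/2,y+85+5),63)[0];print("tip",top.round(1))
m=(W[...,2]>s[2]+3)&(W[...,2]<s[2]+16)&(np.hypot(W[...,0]-s[0],W[...,1]-s[1])<24.5)
P=W[m];print("collar top z-tcp",np.median(P[:,2])-s[2],P.min(0)-s,P.max(0)-s)
T=d["img"].copy()
# bore by contour of z below top
k=m.astype(np.uint8)*255
cs,hi=cv2.findContours(k,cv2.RETR_CCOMP,2)
for c,hh in zip(cs,hi[0]):
    if len(c)>15:(u,v),r=cv2.minEnclosingCircle(c);print("hole" if hh[3]>=0 else "outer",(u,v),r,onplane(d,f,M,(u,v),s[2]+9)[0]-s)
# board edges at rows
b=cv2.inRange(hsv,(3,120,50),(13,255,230));mid=[]
for v in(50,60,70,140,150,160,170):
    r=np.where(b[v,220:340])[0]+220;q=onplane(d,f,M,[(r.min(),v),(r.max()+1,v)],12);mid.append(q.mean(0))
mid=np.array(mid);p=np.polyfit(mid[:,0],mid[:,1],1);print("board axis y at 556:",np.polyval(p,556),np.degrees(np.arctan(p[0])))
q=np.where(b[:,250])[0];q=q[(q<200)];print("ends",onplane(d,f,M,[(250,q.min()),(250,q.max()+1),(310,np.where(b[:200,310])[0].max()+1)],12).round(1))
E
```

```text
bbox 272 94 16 16
tip [560.2 253.9  63. ]
collar top z-tcp 8.969836927396472 [-24.33298888 -24.48002967   3.00695317] [24.43747848 24.33196373 11.77435808]
outer (254.78846740722656, 235.0) 39.41512680053711 [1.19291419 0.09975348 9.        ]
hole (254.5, 233.0) 19.52572250366211 [2.49410821 0.41888342 9.        ]
board axis y at 556: 250.5046732783557 3.813505237084873
ends [[627.3 289.7  12. ]
 [462.8 272.7  12. ]
 [487.3 204.2  12. ]]
```

Request:
{"api": "servo_tool", "payload": {
  "commands": [0.03,-0.005,0,0,1,0.03,-0.005,0,0,1,0.0275,-0.005,0,0,1,0,0,-0.03,0,1,0,0,-0.03,0,1,0,0,0,0,1,0,0,0,0,1,0,0,0,0,1]
}}

```text
clock: 14.05
tcp_pos: [558.9, 254.0, 109.2]
ee_rot: [0.745, -0.667, 0.001, -0.002]
ft_force: [-0.2, -0.4, -2.3]
grip_width: 50.2
```

```bash
python3 - <<'E'
from h import *
d,f,M=cam("wrist");s=arm.state();print(np.round(s["tcp_pos"],1),s["grip_width"],np.round(s["ft_force"],1),s["clock"])
print(onplane(d,f,M,[(256,228)],s["tcp_pos"][2]+9))
e=cam("scene");print(e[1]);g=e[0]["img"][190:310,280:400]
cv2.imwrite("pics/w4.png",np.hstack([cv2.resize(d["img"][170:290,180:330],(500,400)),cv2.resize(g,(400,400)) [:, :300]]))
E
```

```text
[559.  254.2 109.5] 50.32385689620273 [ 0.1  1.1 -2. ] 14.1
[[564.78347545 254.03169982 118.52925545]]
392.02024237763135
```

View pics/w4.png

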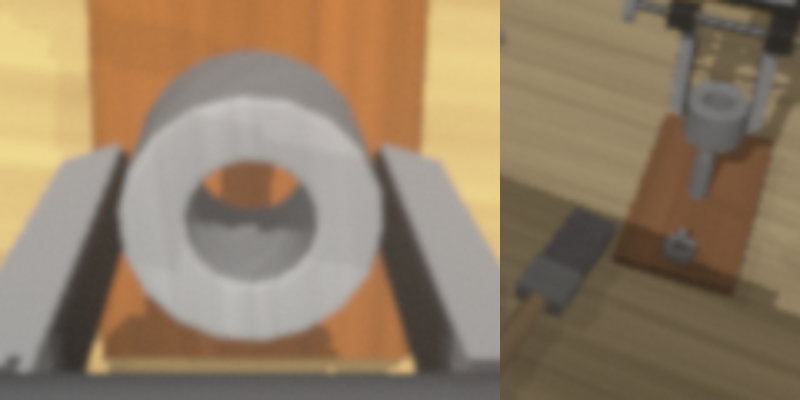

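```bash
python3 - <<'E'
from h import *
d,f,M=cam("scene")
def pr(p):
    q=(np.array(p)-M[:3,3])@M[:3,:3];return np.array([d["cx"]+f*q[0]/q[2],d["cy"]+f*q[1]/q[2]])
print("foot,mid,tip",pr([558.5,252.5,12]),pr([558.5,252.5,40]),pr([558.5,252.5,63]))
print("d/dx,d/dy per mm",pr([568.5,252.5,63])-pr([558.5,252.5,63]),pr([558.5,262.5,63])-pr([558.5,252.5,63]))
print("collar bot,top",pr([559,254,82]),pr([559,254,118]))
g=cv2.cvtColor(d["img"],cv2.COLOR_BGR2GRAY)
for v in range(214,252,2):print(v,g[v,330:362])
hsv=cv2.cvtColor(d["img"],cv2.COLOR_BGR2HSV)
for v in range(214,252,4):print(v,hsv[v,330:362,1])
E
```

```text
foot,mid,tip [338.88901426 247.0382917 ] [340.29780289 239.92410025] [341.48817921 233.91286138]
d/dx,d/dy per mm [-1.11706327  2.17376774] [3.48009311 1.16641322]
collar bot,top [342.96602642 229.11007456] [344.94598566 219.16711324]
214 [133 129 123 121 117 106  93 106 126 131 129 125 119 112 104 103 100  98
  97  99 110 119 116 109 106 103  97 101 114 120 118 117]
216 [133 130 124 121 116 101  87 100 116 119 121 120 121 120 119 119 121 122
 121 120 119 120 121 123 123 115 107 111 118 118 115 110]
218 [126 122 121 118 113  97  93 108 114 116 112 102  98 100 102 106 106 108
 111 115 119 121 122 125 125 113 106 115 119 120 120 120]
220 [125 121 120 117 104  83  91 108 115 114 109  98  95  98 100 103 101  98
  96  97 106 113 117 118 113 107 108 116 119 121 126 128]
222 [130 126 123 115  98  78  84 103 116 120 119 115 111 108 104 105 104 103
 103 105 110 115 116 113 103 103 114 118 121 124 128 129]
224 [110 106 108 108  95  83  85  94 100 104 113 117 120 119 120 118 118 117
 115 115 116 114 108  96  89 102 115 119 121 125 127 115]
226 [ 91  89  89  89  90  89  91  93  97  97  98 101 10
[... 2253 characters left out ...]
  90  96  95  94  93  89]
234 [131 130 128 132 131 132 129 119 100  64  29  15  13  13  16  13  16  19
  25  31  48  89 121 127 126 133 134 131 132 131 126 109]
238 [132 132 129 132 131 132 130 115  69  25  10  10  10  27  72 117 129 129
 133 131 130 128 133 134 133 134 132 133 131 129 110  89]
242 [133 132 131 131 134 132 123  78  28  13  10  15  25  68 118 129 131 132
 133 133 131 131 133 133 134 132 133 134 127 108  90  83]
246 [133 133 133 136 135 125  91  38  13  10  11  22  68 120 133 134 131 134
 132 132 131 131 134 135 132 132 134 127 112  90  84  82]
250 [133 131 135 130 134 132 130 122 110 108 113 122 130 132 132 132 135 135
 132 132 132 133 134 131 134 130 126 106  90  84  83  84]
```

The scene view puts the spindle within 1 mm of my estimate, and the collar about 2.5 mm too far in +y. I'll correct that and descend.

Request:
{"api": "servo_tool", "payload": {
  "commands": [-0.0005,-0.0025,0,0,1,0,0,-0.008,0,1,0,0,-0.006,0,1,0,0,-0.003,0,1,0,0,-0.003,0,1,0,0,-0.003,0,1,0,0,0,0,1,0,0,0,0,1]
}}

```text
clock: 15.0
tcp_pos: [557.2, 251.3, 83.8]
ee_rot: [0.745, -0.667, 0.0, 0.0]
ft_force: [-0.3, 0.8, -2.2]
grip_width: 50.1
```

Request:
{"api": "servo_tool", "payload": {
  "commands": [0,0,-0.004,0,1,0,0,-0.004,0,1,0,0,-0.004,0,1,0,0,0,0,1,0,0,0,0,1]
}}

```text
clock: 15.5
tcp_pos: [557.1, 251.2, 71.5]
ee_rot: [0.745, -0.667, -0.0, 0.0]
ft_force: [0.0, -0.6, -1.7]
grip_width: 49.7
```

Request:
{"api": "servo_tool", "payload": {
  "commands": [0.0005,0.0005,-0.005,0,1,0,0,-0.005,0,1,0,0,-0.005,0,1,0,0,-0.005,0,1,0,0,-0.004,0,1,0,0,0,0,1,0,0,0,0,1]
}}

```text
clock: 16.2
tcp_pos: [557.7, 251.7, 47.7]
ee_rot: [0.745, -0.667, -0.0, 0.0]
ft_force: [0.3, -0.3, -3.6]
grip_width: 50.2
```

Request:
{"api": "servo_tool", "payload": {
  "commands": [0,0,-0.002,0,1,0,0,-0.002,0,1,0,0,-0.001,0,1,0,0,0,0,1,0,0,0,0,1]
}}

```text
clock: 16.7
tcp_pos: [557.7, 251.8, 42.8]
ee_rot: [0.745, -0.667, 0.0, 0.0]
ft_force: [-0.4, 0.1, -3.0]
grip_width: 49.9
```

Request:
{"api": "servo_tool", "payload": {
  "commands": [0,0,-0.001,0,1,0,0,-0.001,0,1,0,0,0,0,1,0,0,0,0,1]
}}

```text
clock: 17.1
tcp_pos: [557.7, 251.7, 40.8]
ee_rot: [0.745, -0.667, 0.0, 0.0]
ft_force: [0.1, 0.1, -3.1]
grip_width: 49.9
```

Request:
{"api": "servo_tool", "payload": {
  "commands": [0,0,-0.001,0,1,0,0,0,0,1,0,0,0,0,1]
}}

```text
clock: 17.4
tcp_pos: [557.6, 251.7, 39.7]
ee_rot: [0.745, -0.667, -0.0, 0.0]
ft_force: [0.4, 0.1, -2.8]
grip_width: 49.9
```

Request:
{"api": "servo_tool", "payload": {
  "commands": [0,0,-0.0005,0,1,0,0,0,0,1,0,0,0,0,1]
}}

```text
clock: 17.7
tcp_pos: [557.7, 251.8, 39.3]
ee_rot: [0.745, -0.667, 0.0, 0.0]
ft_force: [0.2, 0.2, -2.0]
grip_width: 50.1
```

Request:
{"api": "servo_tool", "payload": {
  "commands": [0,0,-0.0005,0,1,0,0,0,0,1,0,0,0,0,1]
}}

```text
clock: 18.0
tcp_pos: [557.8, 251.8, 38.9]
ee_rot: [0.745, -0.667, 0.0, -0.0]
ft_force: [-0.1, -0.2, -3.1]
grip_width: 50.0
```

Request:
{"api": "servo_tool", "payload": {
  "commands": [0,0,-0.0005,0,1,0,0,0,0,1,0,0,0,0,1]
}}

```text
clock: 18.3
tcp_pos: [557.9, 251.8, 38.9]
ee_rot: [0.745, -0.667, 0.0, -0.0]
ft_force: [-1.1, -0.3, 0.7]
grip_width: 50.0
```

The collar has touched down: z stopped and the weight came off. Release and retreat.

Request:
{"api": "servo_tool", "payload": {
  "commands": [0,0,0,0,-0.3,0,0,0,0,-0.6,0,0,0,0,-0.6,0,0,0,0,-0.6,0,0,0,0,-0.6,0,0,0,0,-0.6]
}}

```text
clock: 18.9
tcp_pos: [557.7, 251.8, 38.3]
ee_rot: [0.745, -0.667, 0.0, 0.0]
ft_force: [0.1, -0.4, 0.1]
grip_width: 75.1
```

Request:
{"api": "servo_tool", "payload": {
  "commands": [0,0,0.01,0,-0.6,0,0,0.03,0,-0.6,0,0,0.04,0,-0.6,-0.02,0,0.045,0,-0.6,-0.03,0,0.02,0,-0.6,-0.03,0,0,0,-0.6,0,0,0,0,-0.6,0,0,0,0,-0.6,0,0,0,0,-0.6]
}}

```text
clock: 19.8
tcp_pos: [478.3, 251.7, 183.2]
ee_rot: [0.745, -0.667, 0.0, 0.0]
ft_force: [-0.8, -0.3, 0.1]
grip_width: 75.0
```

```bash
python3 - <<'E'
from h import *
d,f,M=cam("wrist");s=arm.state();print(np.round(s["tcp_pos"],1),s["grip_width"],np.round(s["ft_force"],1),s["clock"])
W=cloud(d,f,M);r=np.hypot(W[...,0]-558,W[...,1]-252)
P=W[(r>13)&(r<24)];print("collar top z",np.nanpercentile(P[:,2],[10,25,50,75,90]))
m=(W[...,2]>43)&(W[...,2]<53)&(r<35);P=W[m];print(P.mean(0),P.min(0),P.max(0));A=np.c_[P[:,:2],np.ones(len(P))];print("tilt",np.linalg.lstsq(A,P[:,2],rcond=None)[0][:2])
e=cam("top");We=cloud(*e);T=We[np.hypot(We[...,0]-473.5,We[...,1]+191)<8][:,2];print("lever head z",np.nanpercentile(T,[50,80,95]))
cv2.imwrite("pics/w5.png",np.vstack([np.hstack([cv2.resize(d["img"],(400,300)),cv2.resize(cam("scene")[0]["img"],(400,300))]),cv2.resize(e[0]["img"][70:280,0:],(800,300))]))
E
```

```text
[478.3 251.6 183. ] 74.77091148296572 [ 0.2 -0.9 -0.2] 19.85
collar top z [46.89302862 47.30118577 47.82822199 48.36504885 48.76240638]
[557.64726979 252.29435658  47.70915819] [532.77122044 227.4295835   43.98731807] [581.76059123 277.13861882  52.82512914]
tilt [-0.00016049  0.00155182]
lever head z [31.38860981 32.5992535  32.94551665]
```

View pics/w5.png

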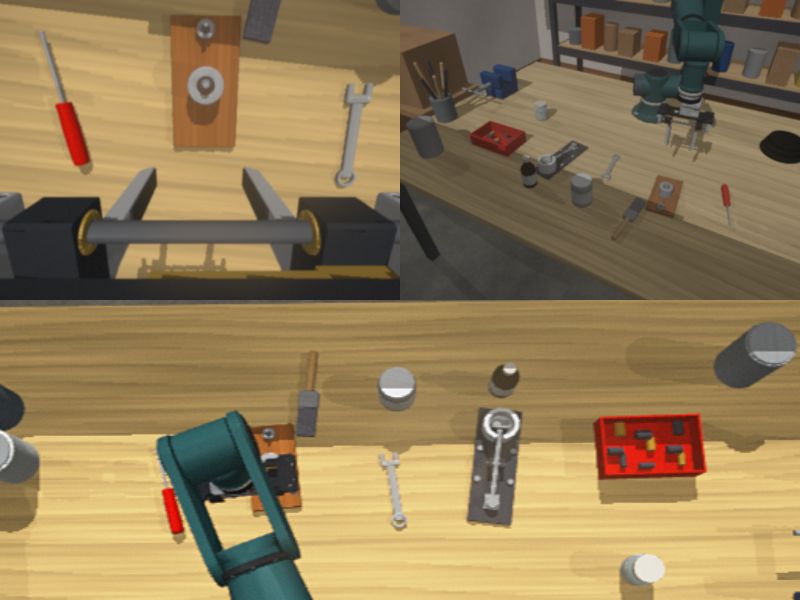

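The collar sits flat on the board around the spindle at (205,86), with its top at 47.8 against 48 expected. The bystanders haven't moved and the gripper is clear.

```bash
python3 -c "
from workcell import arm
print(arm.hand_in(),arm.state()['clock'])"
```

```text
the job is handed in; nothing more can be done
the job is handed in; nothing more can be done
```

The lever was pressed home, the collar is on the stout spindle, and the job is handed in at about 20 s on the robot's clock. No check failed.

- **Lever:** I pressed the screw head down in small steps. It moved at about 5–8 N. At the stop the tip stopped moving, and I backed off at about 11 N vertical, 13 N in all. The head dropped about 25 mm and the collar top rose to 75.7 mm. A last look from the top camera put the head about 1 mm higher, within the camera error, so the lever was still home.
- **Collar:** I lifted it out at a 22 N grip and moved it 2.5 mm sideways after checking the scene view. It then went down the spindle with no sideways contact. I let go once the board took its weight, with the force shifting by only about 4 N.
- **Last checks:** The collar top is at 47.8 mm (48 mm means seated), it is level, and it is centred at (557.6, 252.3). The gripper is clear, and the spacer and bystanders look undisturbed. Camera and ray estimates of the spindle differed by about 2–3 mm, less than the 4 mm gap around the spindle.

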